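# Clamp the loose end rail back onto the bedside remote tray

### The job

Glue-up of the bedside remote tray: stand the loose oak end rail flush against the tray's open end, square to it and with its ends level with the tray's sides, and let go of it. Then pump the orange trigger of the one-hand bar clamp that lies around the tray until its jaws have closed on rail and tray and pinch them together, snug enough that the soft orange pads visibly give, but gently: do not squash the pads flat. Finish with the hand still squeezing the trigger towards the handle; leave the remotes and the glue bottle where they are.

Things in the scene. Friction and masses are not known exactly. Their poses are not given: they have to be found in the camera images.
- rail_center (a point): Centre of the loose oak end rail, a straight bar 116 mm long (its own y), 12 mm thick (its own x) and 26 mm high (z up), 35 g. It starts standing on its 12 mm edge on the dresser top, clear of everything. It is the same either way round.
- tray_edge (a point): Middle of the tray's open end, 13 mm above the dresser (half the rim height). Loose oak tray, about 0.18 kg, 130 x 116 mm; floor 8.5 mm high, rims 10 mm thick and 26 mm high on both long sides and the closed end. Own x points out of the tray, y along the open end, z up. The seated rail's centre is at own x = 6 mm, y = 0, its length along y.
- squeeze (a point): Point for the hand on the clamp's head, half-way between the handle's flat back (26 mm to own -x) and the front of the trigger's nose (26 mm to own +x at rest), 15 mm above the dresser. Own x runs along the bar to the far jaw, y to the jaw tips. Squeeze along own x: 52 mm wide at rest, 33 mm at full stroke. Both are 22 to 28 mm high, run 30 mm on to own -y and stand free.
- trigger_angle (a joint): Trigger angle, rad: 0 let out (a spring returns it), 0.245 fully squeezed; it swings towards the handle, which stays. A full stroke draws the bar in by ratchet, 8 mm (two 4 mm teeth); as it is let out the bar stays. With the jaw free a squeeze takes 4 to 9 N at the trigger; once the jaws have closed on the work each further 1 N adds about 2 N of pinch.
- bar_travel (a joint): How far the bar with the far jaw has been drawn in towards the head, m: 0 is wide open, 0 to 0.012 at the start, 0.042 to 0.08 when the jaws have closed on rail and tray; it only ratchets inwards. The clamp is loose, lies on its side and weighs about 0.4 kg.
- bar_pad: The far jaw's soft orange pad, 34 mm wide and 26 mm high, on the end of the bar; origin in the middle of its face, 15 mm above the dresser, axes as squeeze. It looks along own -x at the tray's open end; at the start 42 to 62 mm are free between it and the seated rail's outer face. It gives 1 mm for 6 N of pinch, up to 5 mm (30 N); then it is squashed flat.
- head_pad: The same kind of pad on the head's own jaw, 1 to 6 mm from the tray's closed end at the start; origin in the middle of its face, axes as squeeze.
- trigger: The orange trigger lever, about 100 mm long, 24 mm high where the hand presses it; origin at its pivot pin in the clamp's head. The grey handle with a black grip stands behind it, 22 mm thick.
- white_remote_center (a point): Centre of the white remote control, 140 x 52 x 22 mm, lying on the dresser; leave it alone.
- black_remote_center (a point): Centre of the black remote control, 150 x 42 x 20 mm, lying on the dresser; leave it alone.
- glue_center (a point): Centre of the yellow glue bottle with a red cap, 48 mm across and 125 mm tall, standing on the dresser; leave it alone.

How it is judged:
By the outcome, as a careful person would: the job done as asked, in the order asked, and still so for the second after the job is handed in, while the arm keeps its last pose, push and grip.
It also fails if it takes over 72 s, if anything falls off the work surface, if the arm or the gripper's body presses on something with over 40 N, if the wrist force passes 120 N, or if a joint passes its speed limit or range.

### The arm

A 7-joint arm with a two-finger parallel gripper is mounted at the origin on the work surface. World frame = base frame: x ahead of the robot, y to its left, z up, the work surface at z = 0. Lengths are in mm, angles in rad, forces in N, time in s.
With the tool pointing down it reaches from about 400 to 875 mm from the base axis. Payload 6.5 kg.
Tool frame: the origin (TCP) lies midway between the tips of the shut fingers; the grasp point (between the pads) lies 19 mm behind it (hold_point_z is the distance from the TCP to the grasp point, in mm); z points along the fingers, y is the line along which they close (so a half turn about z gives the same grasp; the last joint's range is limited). The gripper opens to 88 mm and grips with 3 to 60 N. Pads are 18 mm wide; open, the fingers measure 123 mm over their backs; the gripper's body (75 mm by 187 mm) begins 45 mm behind the grasp point.
Start: joints at [1.256, 0.536, -0.004, 1.538, 0.003, 1.067, -0.071], TCP at [160.053, -629.979, 238.716] pointing down, gripper open.
Joint ranges: [-2.7, 2.7], [-0.37, 2.16], [-1.27, 1.26], [0.24, 2.4], [-1.31, 4.45], [0.19, 1.91], [-2.76, 2.76]. Speed limits (rad/s): [2.39, 2.39, 3.14, 3.14, 3.14, 3.14, 3.14].

### API

Orientations are given as [roll, pitch, yaw] about the fixed x, y, z axes, in that order (R = Rz(yaw) Ry(pitch) Rx(roll)).
In Python, from station import get_state, get_image, camera_model, finish_job, hold_point_z gives the robot as it stands. The module is installed in compiled form; this text tells all that it offers.
- The arm moves only by the shell command python3 -m jog 'ROWS'. ROWS is JSON, a list of rows, each an object of numbers: "rx", "ry", "rz": the turn, a rotation vector about the tool's x, y, z in degrees; "dx", "dy", "dz": the shift along the tool's x, y, z in mm; "claw": the opening, from 0 (shut) to 1 (fully open). A call has 1 to 12 rows; each row is the pose to reach, as a shift and turn from the pose commanded when the call began, along the tool's axes at that moment; what a row does not reach only later rows make up. A row lasts 1/12 s, in which the tool goes at most 41.7 mm and 7.16 degrees, less where a joint would pass 70% of its speed; a pose out of reach is approached as far as the arm can. A call with a gripper value outside its range is refused whole. The fingers move at their own pace and stop on an object; the grip force is fixed at half the most. Time passes only in rows, so rows that repeat a pose let the fingers close. It gives the time, the measured TCP pose, the force, the opening and the grip force at its end, in the units of the state.
- get_state(): the state, without advancing time (a new reading comes with each control period).
- get_image(name): name is "scene" or "side" or "wrist"; returns (picture, depth): 420x560x3 uint8, red, green, blue; 420x560 float32, mm along the optical axis (not along the pixel's ray), 0 where there is no reading.
- camera_model(name): a dict with "K" (3x3 intrinsics, pixels), "R" (3x3) and "t" (3): a world point X has camera coordinates R X + t; the wrist camera has in their place "mount" (4x4, takes a point from camera to tool coordinates, whose origin is the TCP and whose axes are the flange's). Camera axes: x right, y down, z forward; pixel columns grow to the right and rows downward; lengths in mm; the calibration is good to about 2 mm. A picture is of the moment at which its call begins: read the wrist's pose just before it. camera_model takes no time and is no camera call.
- finish_job(): hands the job in; it is judged then, once.
The state is a dict: "t": time; "joint_pos": joint angles; "qd": joint speeds; "tau": joint torques, N m; "position": TCP position; "ee_rot": TCP orientation; "force": force on the tool from outside, world axes, zero at the start; "wrist_torque": the same for the moment, N m; "finger_gap": opening from 0.0 (shut) to 1.0 (fully open); "grip_force": force on a finger pad.
Only numpy, scipy, OpenCV 4.12 (cv2) and the standard library are available. Lean on these libraries where they do the work, as an engineer would, in place of code of your own. Each camera call takes 0.05 s, during which the arm holds its last target. There are 200 camera calls.

## Working session

There is one attempt and no reset: what is moved stays moved. The work goes in short steps, Python scripts to look and compute and a shell command to move; the robot and the scene stay as the last step left them, time stands still between calls to the robot, and variables do not carry over. Pictures are saved under pics/ and viewed, at most 10 in all, crops included, and the job is handed in when it is done.

```bash
mkdir -p pics; cat > h.py <<'E'
import numpy as np,cv2
from scipy.spatial.transform import Rotation as Ro
from station import *
def snap(n,f):
    s=get_state();p,d=get_image(n);cv2.imwrite(f'pics/{f}.png',p[:,:,::-1]);np.savez(f'pics/{f}.npz',p=p,d=d,pos=s['position'],rot=s['ee_rot']);return p,d
def cloud(n,f):
    z=np.load(f'pics/{f}.npz');d=z['d'];m=camera_model(n);K=np.array(m['K'])
    v,u=np.mgrid[:d.shape[0],:d.shape[1]]
    c=np.stack([(u-K[0,2])/K[0,0]*d,(v-K[1,2])/K[1,1]*d,d],-1)
    if n=='wrist':
        M=np.array(m['mount']);c=c@M[:3,:3].T+M[:3,3]
        return c@Ro.from_euler('xyz',z['rot']).as_matrix().T+z['pos']
    return (c-np.array(m['t']))@np.array(m['R'])
E
python3 - <<'E'
from h import *
a,_=snap('scene','s0');b,_=snap('side','d0')
print(get_state(),hold_point_z)
for n in('scene','side','wrist'):print(n,camera_model(n))
E
```

```text
{'t': 0.1, 'joint_pos': array([ 1.25580085,  0.53707233, -0.00447172,  1.53874847,  0.00260909,
        1.06728335, -0.07119302]), 'qd': array([-0.00168249, -0.00268589,  0.00103832, -0.00150274,  0.00040869,
       -0.00072527, -0.00035682]), 'tau': array([ 1.98917471e-03, -5.72087145e+01,  9.93521065e-01, -2.52235973e+01,
       -5.61851053e-02,  1.33420725e-02,  3.69787273e-06]), 'position': array([ 159.92705392, -629.46368882,  237.94816185]), 'ee_rot': array([-3.14009050e+00,  1.02668118e-04,  2.48907026e-01]), 'force': array([-0.23591939,  0.28260999, -0.40281129]), 'wrist_torque': array([0.00738483, 0.0173996 , 0.00196291]), 'grip_force': 0.0, 'finger_gap': 1.0013581396112883} 18.700000000000003
scene {'K': array([[535.06682999,   0.        , 283.49562827],
       [  0.        , 535.06682999, 204.50042694],
       [  0.        ,   0.        ,   1.        ]]), 'R': array([[ 0.12378483,  0.99225743,  0.01012442],
       [ 0.74521762, -0.08621969, -0.66122376],
       [-0.65523127,  0.08939437, -0.75012041]]), 't': array([-107.10213807, -355.30416096, 1817.27858993])}
side {'K': 
[... 182 characters left out ...]
0.33692238,  0.01844844],
       [-0.18275546,  0.46312696, -0.86724498],
       [ 0.28365028, -0.81975406, -0.49753974]]), 't': array([ 547.48801487,  123.13149056, 1320.19014612])}
wrist {'K': array([[357.22438291,   0.        , 277.76874015],
       [  0.        , 357.22438291, 210.87260543],
       [  0.        ,   0.        ,   1.        ]]), 'mount': array([[ 2.60699328e-04, -9.56029600e-01, -2.93270072e-01,
         7.47902020e+01],
       [ 9.99999784e-01,  4.26170668e-04, -5.00332338e-04,
         5.16617183e-01],
       [ 6.03315628e-04, -2.93269879e-01,  9.56029505e-01,
        -1.46017279e+02],
       [ 0.00000000e+00,  0.00000000e+00,  0.00000000e+00,
         1.00000000e+00]])}
```

View pics/s0.png

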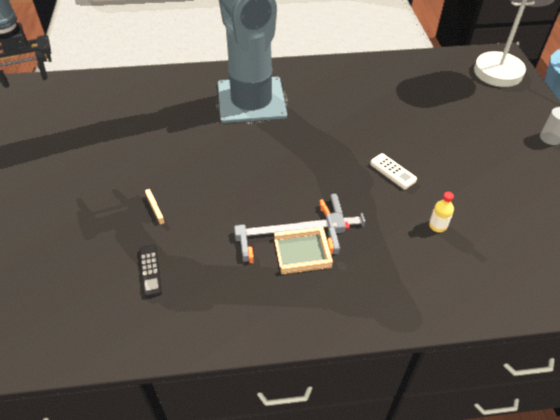

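View pics/d0.png

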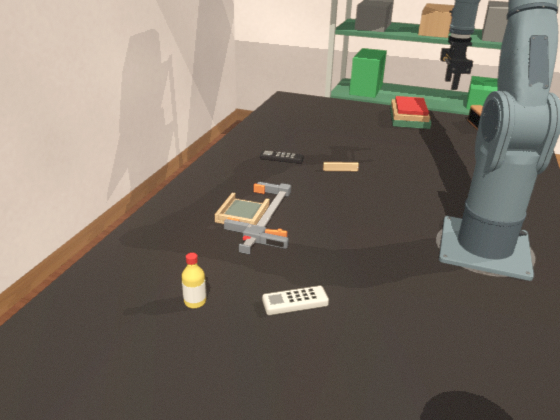

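Scene view: rail at (154,206), tray at (303,250) with its open end to the left, bar pad at (249,255), and the clamp head/trigger at (330,210).

```bash
python3 - <<'E'
from h import *
C=cloud('scene','s0')
for n,(u,v) in dict(rail=(154,206),r0=(148,192),r1=(160,220),pad=(249,255),trayL0=(276,237),trayL1=(281,272),trayR1=(330,265),trayR0=(325,230),trig=(323,207),handle=(337,203),head=(337,222),barL=(242,231),table=(200,300),white=(393,171),glue=(440,215)).items():
    print(n,C[v,u].round())
s=get_state();print(Ro.from_euler('xyz',s['ee_rot']).as_matrix().round(2))
p=cv2.imread('pics/s0.png')[180:290,130:370];cv2.imwrite('pics/c0.png',cv2.resize(p,(792,363),interpolation=cv2.INTER_CUBIC))
E
```

```text
rail [ 472. -307.   29.]
r0 [ 414. -326.   25.]
r1 [ 509. -293.   11.]
pad [666. -63.  28.]
trayL0 [605.  12.  14.]
trayL1 [715.  12.  10.]
trayR1 [710. 138.  13.]
trayR0 [587. 148.   1.]
trig [523. 152.  22.]
handle [519. 191.  29.]
head [588. 178.  32.]
barL [589. -75.  31.]
table [ 764. -192.   -3.]
white [410. 379.  23.]
glue [625. 441.  68.]
[[ 0.97  0.25 -0.  ]
 [ 0.25 -0.97  0.  ]
 [-0.   -0.   -1.  ]]
```

View pics/c0.png

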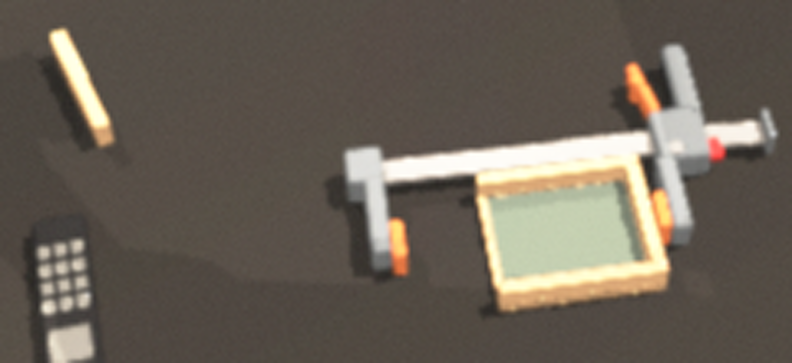

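```bash
python3 -m jog '[{"dx":35,"dy":-22},{"dx":70,"dy":-44},{"dx":105,"dy":-66},{"dx":140,"dy":-88},{"dx":175,"dy":-110},{"dx":210,"dy":-132},{"dx":245,"dy":-154},{"dx":280,"dy":-176},{"dx":315,"dy":-198},{"dx":350,"dy":-220},{"dx":377,"dy":-235},{"dx":377,"dy":-235}]'
cat >> h.py <<'E'
def top(n,f,box,zlo,zhi,col=None):
    "min-area rect of points in world box & height range"
    C=cloud(n,f);p=np.load(f'pics/{f}.npz')['p'].astype(int)
    m=(C[...,2]>zlo)&(C[...,2]<zhi)&(C[...,0]>box[0])&(C[...,0]<box[1])&(C[...,1]>box[2])&(C[...,1]<box[3])
    if col=='oak': m&=(p[...,0]-p[...,2]>40)&(p[...,0]>150)&(p[...,1]>0.7*p[...,0])
    if col=='orange': m&=(p[...,0]-p[...,2]>80)&(p[...,1]<0.7*p[...,0])
    if col=='grey': m&=(abs(p[...,0]-p[...,2])<40)
    m=cv2.morphologyEx(m.astype(np.uint8),cv2.MORPH_OPEN,np.ones((2,2)))>0
    P=C[m]
    return P,(cv2.minAreaRect(P[:,:2].astype(np.float32)) if len(P)>3 else None)
E
python3 - <<'E'
from h import *
snap('wrist','w1');s=get_state();print(s['position'],s['ee_rot'])
P,r=top('wrist','w1',(380,560,-400,-220),20,32,'oak');print(len(P),r,P[:,2].mean())
P,r=top('scene','s0',(380,560,-400,-220),20,35,'oak');print(len(P),r)
E
```

```text
[ 159.8877936  -629.53344863  238.04672541] [-3.14024484e+00  1.09676472e-04  2.48808366e-01]
0 None nan
6 ((512.681396484375, -290.7449035644531), (3.9342446327209473, 6.496256351470947), 89.8697738647461)invalid input at $[0]: expected keys rx, ry, rz, dx, dy, dz, claw
<stdin>:3: RuntimeWarning: Mean of empty slice.
  ret = ret.dtype.type(ret / rcount)
```

View pics/w1.png

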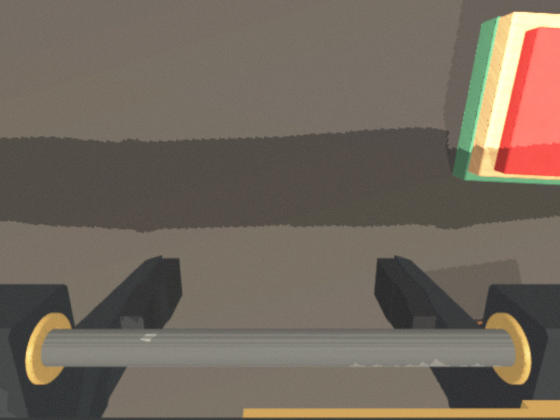

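The wrist picture still shows the start position (books top right), with the fingers filling its lower part. The jog was refused because every key is needed.

```bash
python3 -m jog '[{"dx":34,"dy":-23,"dz":0,"rx":0,"ry":0,"rz":0,"claw":1},{"dx":68,"dy":-46,"dz":0,"rx":0,"ry":0,"rz":0,"claw":1},{"dx":102,"dy":-69,"dz":0,"rx":0,"ry":0,"rz":0,"claw":1},{"dx":136,"dy":-92,"dz":0,"rx":0,"ry":0,"rz":0,"claw":1},{"dx":170,"dy":-115,"dz":0,"rx":0,"ry":0,"rz":0,"claw":1},{"dx":204,"dy":-138,"dz":0,"rx":0,"ry":0,"rz":0,"claw":1},{"dx":238,"dy":-161,"dz":0,"rx":0,"ry":0,"rz":0,"claw":1},{"dx":272,"dy":-184,"dz":0,"rx":0,"ry":0,"rz":0,"claw":1},{"dx":306,"dy":-207,"dz":0,"rx":0,"ry":0,"rz":0,"claw":1},{"dx":338,"dy":-232,"dz":0,"rx":0,"ry":0,"rz":0,"claw":1},{"dx":338,"dy":-232,"dz":0,"rx":0,"ry":0,"rz":0,"claw":1},{"dx":338,"dy":-232,"dz":0,"rx":0,"ry":0,"rz":0,"claw":1}]'
python3 - <<'E'
from h import *
snap('wrist','w2');s=get_state();print(s['t'],s['position'],s['ee_rot'])
P,r=top('wrist','w2',(380,560,-400,-220),20,36,'oak');print(len(P),r,P[:,2].mean())
E
```

```text
t: 1.15
position: [432.1, -319.4, 238.6]
ee_rot: [-3.141, -0.0, 0.255]
force: [-1.3, -0.6, 0.1]
finger_gap: 0.999
grip_force: 0.0
1.2 [ 430.57610629 -321.42219702  238.52926409] [-3.14139881e+00  6.05666644e-04  2.50660258e-01]
16 ((511.4120788574219, -287.7607116699219), (0.9594458937644958, 6.680850028991699), 14.418397903442383) 25.50874840344023
```

View pics/w2.png

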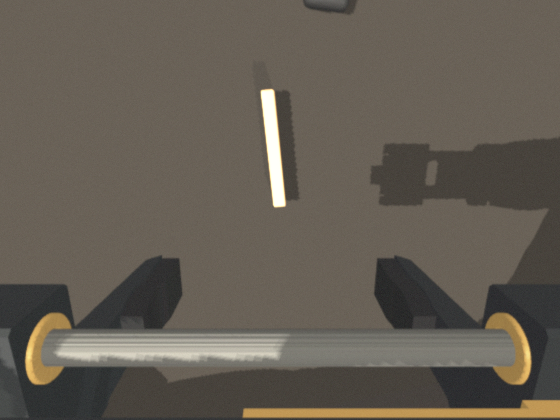

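Rail runs from (268,91) to (279,206), overexposed, so I'll segment by height.

```bash
python3 - <<'E'
from h import *
P,r=top('wrist','w2',(380,560,-400,-220),20,33);print(len(P),r,P[:,2].mean())
s=get_state()
c=P[:,:2].mean(0);w=np.linalg.svd(P[:,:2]-c)[2][0];print(c,np.degrees(np.arctan2(w[1],w[0])))
T=Ro.from_euler('xyz',s['ee_rot']).as_matrix()
print((np.r_[r[0],13]-s['position'])@T, np.degrees(s['ee_rot']))
E
```

```text
1396 ((455.22802734375, -311.232666015625), (123.19316101074219, 15.514904975891113), 20.385053634643555) 25.46822617048449
[ 460.7519701 -307.4385897] -159.49210433192232
[ 26.54555945  -3.71262936 225.51395161] [-1.79988893e+02  3.47021425e-02  1.43617749e+01]
```

```bash
python3 - <<'E'
from h import *
P,r=top('wrist','w2',(380,560,-400,-220),22,31)
s=get_state();T=Ro.from_euler('xyz',s['ee_rot']).as_matrix()
c=np.median(P[:,:2],0)
for _ in range(6):
    Q=P[np.linalg.norm(P[:,:2]-c,axis=1)<64][:,:2];w=np.linalg.svd(Q-Q.mean(0),full_matrices=False)[2][0];w*=np.sign(w[0]);n=np.array([-w[1],w[0]])
    a=(Q-Q.mean(0))@w;b=(Q-Q.mean(0))@n;k=abs(b)<9;Q=Q[k];a=a[k];b=b[k];e=np.percentile(a,[.5,99.5]);f=np.percentile(b,[1,99]);c=Q.mean(0)-0+w*e.mean()
print(c,e,f,np.degrees(np.arctan2(w[1],w[0])))
print((np.r_[c,13]-s['position'])@T)
C=cloud('wrist','w2');print(C[91:93,268],C[205,279])
E
```

```text
[ 458.25452058 -308.32016799] [-60.07173576  53.95753955] [-5.57349596  5.90717738] 20.518835297155416
[ 30.19989726  -5.78340651 225.51213972]
[[ 511.35091049 -289.24900393   25.04580469]
 [ 510.44731223 -289.51998498   26.57274762]] [ 397.33818527 -329.96947958   -0.42023649]
```

```bash
python3 -m jog '[{"dx":30,"dy":-5.8,"dz":20,"rx":0,"ry":0,"rz":-6.1,"claw":1},{"dx":30,"dy":-5.8,"dz":55,"rx":0,"ry":0,"rz":-6.1,"claw":1},{"dx":30,"dy":-5.8,"dz":90,"rx":0,"ry":0,"rz":-6.1,"claw":1},{"dx":30,"dy":-5.8,"dz":125,"rx":0,"ry":0,"rz":-6.1,"claw":1},{"dx":30,"dy":-5.8,"dz":160,"rx":0,"ry":0,"rz":-6.1,"claw":1},{"dx":30,"dy":-5.8,"dz":190,"rx":0,"ry":0,"rz":-6.1,"claw":1},{"dx":30,"dy":-5.8,"dz":215,"rx":0,"ry":0,"rz":-6.1,"claw":1},{"dx":30,"dy":-5.8,"dz":227,"rx":0,"ry":0,"rz":-6.1,"claw":1},{"dx":30,"dy":-5.8,"dz":227,"rx":0,"ry":0,"rz":-6.1,"claw":1}]'
python3 -m jog '[{"dx":0,"dy":0,"dz":0,"rx":0,"ry":0,"rz":0,"claw":0.6},{"dx":0,"dy":0,"dz":0,"rx":0,"ry":0,"rz":0,"claw":0.3},{"dx":0,"dy":0,"dz":0,"rx":0,"ry":0,"rz":0,"claw":0},{"dx":0,"dy":0,"dz":0,"rx":0,"ry":0,"rz":0,"claw":0},{"dx":0,"dy":0,"dz":0,"rx":0,"ry":0,"rz":0,"claw":0},{"dx":0,"dy":0,"dz":0,"rx":0,"ry":0,"rz":0,"claw":0},{"dx":0,"dy":0,"dz":0,"rx":0,"ry":0,"rz":0,"claw":0},{"dx":0,"dy":0,"dz":0,"rx":0,"ry":0,"rz":0,"claw":0}]'
```

```text
t: 1.95
position: [455.3, -309.3, 9.2]
ee_rot: [-3.138, 0.004, 0.353]
force: [-0.8, -0.1, 0.7]
finger_gap: 1.003
grip_force: 0.0
t: 2.62
position: [458.2, -308.9, 11.9]
ee_rot: [3.141, -0.0, 0.355]
force: [0.7, 0.2, 0.6]
finger_gap: 0.416
grip_force: 0.0
```

```bash
python3 -m jog '[{"dx":0,"dy":0,"dz":0,"rx":0,"ry":0,"rz":0,"claw":0},{"dx":0,"dy":0,"dz":0,"rx":0,"ry":0,"rz":0,"claw":0},{"dx":0,"dy":0,"dz":0,"rx":0,"ry":0,"rz":0,"claw":0},{"dx":0,"dy":0,"dz":0,"rx":0,"ry":0,"rz":0,"claw":0},{"dx":0,"dy":0,"dz":0,"rx":0,"ry":0,"rz":0,"claw":0},{"dx":0,"dy":0,"dz":0,"rx":0,"ry":0,"rz":0,"claw":0},{"dx":0,"dy":0,"dz":0,"rx":0,"ry":0,"rz":0,"claw":0},{"dx":0,"dy":0,"dz":0,"rx":0,"ry":0,"rz":0,"claw":0}]'
```

```text
t: 3.28
position: [458.1, -308.9, 11.7]
ee_rot: [-3.142, 0.0, 0.355]
force: [-0.2, -0.8, 0.0]
finger_gap: 0.135
grip_force: 30.0
```

```bash
python3 -m jog '[{"dx":0,"dy":0,"dz":-30,"rx":0,"ry":0,"rz":0,"claw":0},{"dx":0,"dy":0,"dz":-70,"rx":0,"ry":0,"rz":0,"claw":0},{"dx":20,"dy":-20,"dz":-100,"rx":0,"ry":0,"rz":4,"claw":0},{"dx":45,"dy":-45,"dz":-120,"rx":0,"ry":0,"rz":8,"claw":0},{"dx":70,"dy":-70,"dz":-140,"rx":0,"ry":0,"rz":12,"claw":0},{"dx":95,"dy":-95,"dz":-160,"rx":0,"ry":0,"rz":16,"claw":0},{"dx":120,"dy":-120,"dz":-180,"rx":0,"ry":0,"rz":20.3,"claw":0},{"dx":145,"dy":-145,"dz":-195,"rx":0,"ry":0,"rz":20.3,"claw":0},{"dx":170,"dy":-170,"dz":-210,"rx":0,"ry":0,"rz":20.3,"claw":0},{"dx":190,"dy":-190,"dz":-225,"rx":0,"ry":0,"rz":20.3,"claw":0},{"dx":204,"dy":-200,"dz":-230,"rx":0,"ry":0,"rz":20.3,"claw":0},{"dx":204,"dy":-200,"dz":-230,"rx":0,"ry":0,"rz":20.3,"claw":0}]'
python3 -m jog '[{"dx":0,"dy":0,"dz":0,"rx":0,"ry":0,"rz":0,"claw":0},{"dx":0,"dy":0,"dz":0,"rx":0,"ry":0,"rz":0,"claw":0},{"dx":0,"dy":0,"dz":0,"rx":0,"ry":0,"rz":0,"claw":0}]'
python3 - <<'E'
from h import *
snap('wrist','w3');s=get_state();print(s['t'],s['position'],s['ee_rot'])
E
```

```text
t: 4.28
position: [582.4, -45.1, 243.5]
ee_rot: [-3.139, -0.004, 0.008]
force: [0.4, 0.3, 0.2]
finger_gap: 0.135
grip_force: 30.0
t: 4.53
position: [578.7, -52.3, 240.9]
ee_rot: [3.141, 0.002, -0.001]
force: [0.2, -0.0, -0.2]
finger_gap: 0.135
grip_force: 30.0
4.5833 [578.87187846 -52.23240158 241.00543128] [ 3.14088490e+00  1.65715702e-03 -1.55673878e-03]
```

View pics/w3.png

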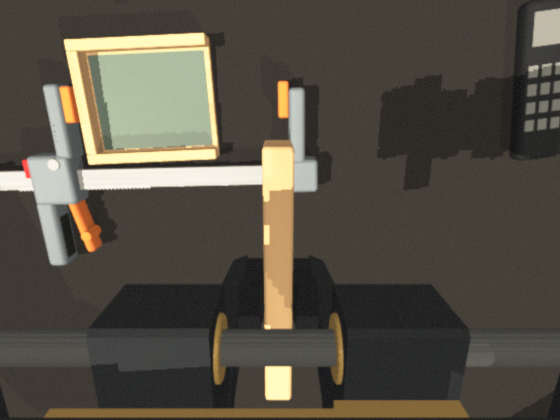

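View: tray's open end on the right between (208,40) and (217,155); bar pad at (284,100), head with trigger at (85,225), held rail between (278,145) and (278,395).

```bash
cat >> h.py <<'E'
def tray(f,n='wrist',box=(580,780,-20,170)):
    C=cloud(n,f);p=np.load(f'pics/{f}.npz')['p'].astype(int)
    m=(C[...,2]>19)&(C[...,2]<34)&(p[...,0]>120)&(p[...,0]-p[...,2]>35)&(p[...,1]>.65*p[...,0])
    m&=(C[...,0]>box[0])&(C[...,0]<box[1])&(C[...,1]>box[2])&(C[...,1]<box[3])
    nl,l,st,_=cv2.connectedComponentsWithStats(m.astype(np.uint8),connectivity=8)
    m=l==1+np.argmax(st[1:,4]);P=C[m]
    return P,cv2.minAreaRect(P[:,:2].astype(np.float32))
E
python3 - <<'E'
from h import *
P,r=tray('w3');print(len(P),r,cv2.boxPoints(r).round(1).tolist(),P[:,2].mean())
C=cloud('wrist','w3');z=np.load('pics/w3.npz');T=Ro.from_euler('xyz',z['rot']).as_matrix()
L=(C-z['pos'])@T
m=(L[...,2]<-8)&(L[...,2]>-20)&(abs(L[...,1])<15)&(abs(L[...,0])<80)&(z['d']>0)
v,u=np.where(m);print(v.min(),v.max(),L[m].mean(0))
Q=L[m]
for a in (45,60): 
  k=Q[abs(Q[:,0]-a+8)<8];print(a,k.mean(0),np.percentile(k[:,1],[2,98]))
print('x',np.percentile(Q[:,0],[.5,99.5]))
k=Q[Q[:,0]<-35];print(len(k), k.mean(0) if len(k) else 0)
def px(a):
  for u,v in a: print((u,v),C[v,u].round(1))
px([(207,40),(217,152),(207,48),(216,157),(90,160),(70,45),(283,84),(283,114),(297,95),(287,100),(66,90),(76,120),(96,235),(85,215),(58,250),(55,215),(60,180),(64,255),(203,38),(213,150),(210,80),(214,130)])
E
```

```text
4547 ((653.3819580078125, 78.99811553955078), (116.27415466308594, 133.67422485351562), 2.3736956119537354) [[592.5, 143.39999389648438], [598.0999755859375, 9.800000190734863], [714.2000122070312, 14.600000381469727], [708.7000122070312, 148.1999969482422]] 25.41028747567644
144 399 [ 13.70339159   0.46253991 -14.40362834]
45 [ 37.20201163   0.54344238 -14.34015411] [-5.09567615  6.20703758]
60 [ 52.07929164   0.5603623  -14.17224986] [-5.18262377  6.30361197]
x [-55.31677573  59.26221334]
871 [-46.54654104   0.5679349  -14.40799329]
(207, 40) [709.6  14.8   9.9]
(217, 152) [602.7  10.2  12.7]
(207, 48) [702.8  15.5   8.3]
(216, 157) [595.4  13.9  -0.9]
(90, 160) [596.8 136.2  27.3]
(70, 45) [703.4 139.5  24.5]
(283, 84) [668.9 -58.2  27.1]
(283, 114) [641.4 -58.3  28. ]
(297, 95) [658.9 -71.4  31. ]
(287, 100) [654.4 -62.1  26.9]
(66, 90) [663.7 147.7  29. ]
(76, 120) [635.9 144.6  25.9]
(96, 235) [509.6 151.5  10.5]
(85, 215) [535.2 156.5  16.9]
(58, 250) [499.3 185.3  29. ]
(55, 215) [538.3 183.   26.2]
(60, 180) [577.1 168.   30.8]
(64, 255) [492.2 181.7  26.2]
(203, 38) [709.2  15.8  24.4]
(213, 150) [606.6  11.9  26.1]
(210, 80) [673.6  14.5   7. ]
(214, 130) [624.8  12.9   8.3]
```

```bash
cat >> h.py <<'E'
def fit(P,yaw):
    "tray frame: e along the open end (+x world), n outward (-y world)"
    for _ in range(5):
        e=np.array([np.cos(yaw),np.sin(yaw)]);n=np.array([e[1],-e[0]])
        a=P[:,:2]@e;b=P[:,:2]@n
        lo,hi=np.percentile(a,[1,99])
        # long rims outer sides -> yaw
        bb=np.arange(b.min()+8,b.max()-8,4);s=[]
        for q in bb:
            k=a[abs(b-q)<2]; s.append((np.percentile(k,3),np.percentile(k,97)))
        s=np.array(s);g=(np.polyfit(bb,s[:,0],1)[0]+np.polyfit(bb,s[:,1],1)[0])/2
        yaw-=g
    mid=(np.median(s[:,0])+np.median(s[:,1]))/2
    ends=[np.percentile(b[abs(a-(mid+t))<4],99) for t in(-53,53)]
    clo=np.percentile(b[abs(a-mid)<40],1)
    return yaw,e,n,mid,np.median(s[:,1])-np.median(s[:,0]),ends,clo
E
python3 - <<'E'
from h import *
P,r=tray('w3');yaw,e,n,mid,w,ends,clo=fit(P,np.radians(2.37));print(np.degrees(yaw),mid,w,ends,clo,np.mean(ends)-clo)
s=get_state();T=Ro.from_euler('xyz',s['ee_rot']).as_matrix()
edge=e*mid+n*np.mean(ends);print('edge',edge)
R=T
tgt=edge+n*(6+5)           # rail centre, 5mm gap
rail=lambda yw:np.array([2.0*np.cos(yw)+.55*np.sin(yw),2.0*np.sin(yw)-.55*np.cos(yw)])
tcp=tgt-rail(yaw);print('tcp target',tcp,(np.r_[tcp,12]-s['position'])@T,np.degrees(s['ee_rot'][2]-yaw))
E
```

```text
1.744861523532378 655.946307415958 114.18872506652542 [np.float64(10.840121810648023), np.float64(10.39661560339121)] -119.26209764395153 129.88046635097115
edge [655.90716709  12.81000121]
tcp target [654.28411993   2.30586297] [ 75.70664264 -54.81757212 228.84154794] -1.834056085661272
```

```bash
python3 -m jog '[{"dx":25,"dy":-18,"dz":0,"rx":0,"ry":0,"rz":-2.1,"claw":0},{"dx":50,"dy":-36,"dz":0,"rx":0,"ry":0,"rz":-2.1,"claw":0},{"dx":75.7,"dy":-54.8,"dz":20,"rx":0,"ry":0,"rz":-2.1,"claw":0},{"dx":75.7,"dy":-54.8,"dz":60,"rx":0,"ry":0,"rz":-2.1,"claw":0},{"dx":75.7,"dy":-54.8,"dz":95,"rx":0,"ry":0,"rz":-2.1,"claw":0},{"dx":75.7,"dy":-54.8,"dz":130,"rx":0,"ry":0,"rz":-2.1,"claw":0},{"dx":75.7,"dy":-54.8,"dz":160,"rx":0,"ry":0,"rz":-2.1,"claw":0},{"dx":75.7,"dy":-54.8,"dz":180,"rx":0,"ry":0,"rz":-2.1,"claw":0},{"dx":75.7,"dy":-54.8,"dz":180,"rx":0,"ry":0,"rz":-2.1,"claw":0},{"dx":75.7,"dy":-54.8,"dz":180,"rx":0,"ry":0,"rz":-2.1,"claw":0},{"dx":75.7,"dy":-54.8,"dz":180,"rx":0,"ry":0,"rz":-2.1,"claw":0}]'
python3 - <<'E'
from h import *
snap('wrist','w4');snap('scene','s4');s=get_state()
p=cv2.imread('pics/w4.png');q=cv2.imread('pics/s4.png')[190:290,220:370]
cv2.imwrite('pics/c4.png',np.vstack([p[:,:],cv2.resize(q,(560,180))[:, :]])[:600])
C=cloud('scene','s4');pp=np.load('pics/s4.npz')['p'].astype(int)
E
```

```text
t: 5.5
position: [656.4, 3.8, 63.1]
ee_rot: [3.141, -0.002, 0.037]
force: [0.2, 0.9, -0.6]
finger_gap: 0.14
grip_force: 30.0
```

View pics/c4.png

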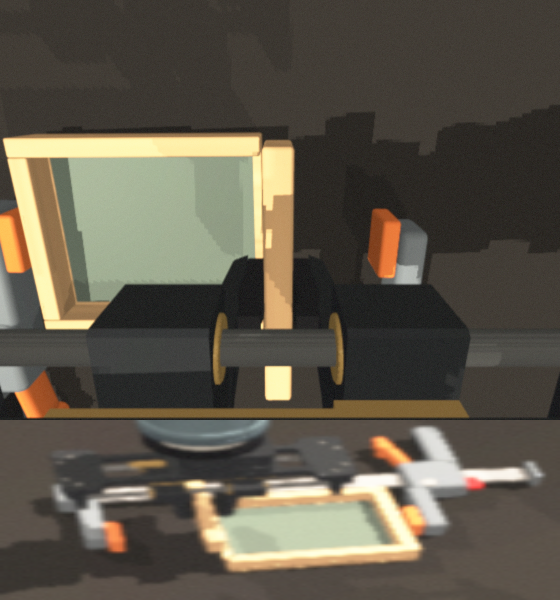

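Rail hangs above, just right of the open end; far rim end at (262,133), rail far end at (278,142). Compare them numerically.

```bash
cat > m.py <<'E'
from h import *
import sys
f=sys.argv[1];yaw=np.radians(float(sys.argv[2]))
e=np.array([np.cos(yaw),np.sin(yaw)]);n=np.array([e[1],-e[0]])
C=cloud('wrist',f);z=np.load(f'pics/{f}.npz');T=Ro.from_euler('xyz',z['rot']).as_matrix();p=z['p'].astype(int)
L=(C-z['pos'])@T
m=(L[...,2]<-8)&(L[...,2]>-20)&(abs(L[...,1])<12)&(abs(L[...,0])<80)&(z['d']>0)&(p[...,0]>100)
Q=C[m][:,:2];a=Q@e;b=Q@n
print('rail along',np.percentile(a,[.5,99.5]),'n far',np.percentile(b[a>a.max()-30],[2,98]),'near',np.percentile(b[a<a.min()+12],[2,98]))
P,r=tray(f);a=P[:,:2]@e;b=P[:,:2]@n
hi=np.array([np.percentile(a[abs(b-q)<3],98) for q in range(-90,4,6)]);print('far rim',hi.round(1))
k=(a>hi.mean()-10);print('open end far',np.percentile(b[k],[99,99.7]), P[k][:,2].mean());print('rect',r)
print('near rim a',np.percentile(a,1), 'closed', np.percentile(b,1),'tcp n,e',z['pos'][:2]@n,z['pos'][:2]@e,z['pos'],np.degrees(z['rot'][2]))
E
python3 m.py w4 2
```

```text
rail along [600.77235552 715.32896556] n far [13.80436887 25.25966048] near [14.02664062 25.42515308]
far rim [713.5 713.6 713.6 713.7 713.8 713.7 713.8 713.9 713.9 714.  714.  714.1
 714.1 714.2 714.2 714.3]
open end far [ 9.07702154 10.03521731] 25.790827543165936
rect ((655.3232421875, 79.61739349365234), (112.4617691040039, 134.84400939941406), 2.50172758102417)
near rim a 603.0798526761849 closed -119.14449889589876 tcp n,e 19.108019174530533 656.1738833300104 [656.44102018   3.80375919  63.12242445] 2.1033496585670464
```

```bash
python3 -m jog '[{"dx":-1.3,"dy":0,"dz":10,"rx":0,"ry":0,"rz":-0.25,"claw":0},{"dx":-1.3,"dy":0,"dz":20,"rx":0,"ry":0,"rz":-0.25,"claw":0},{"dx":-1.3,"dy":0,"dz":30,"rx":0,"ry":0,"rz":-0.25,"claw":0},{"dx":-1.3,"dy":0,"dz":40,"rx":0,"ry":0,"rz":-0.25,"claw":0},{"dx":-1.3,"dy":0,"dz":46,"rx":0,"ry":0,"rz":-0.25,"claw":0},{"dx":-1.3,"dy":0,"dz":48,"rx":0,"ry":0,"rz":-0.25,"claw":0},{"dx":-1.3,"dy":0,"dz":48,"rx":0,"ry":0,"rz":-0.25,"claw":0},{"dx":-1.3,"dy":0,"dz":48,"rx":0,"ry":0,"rz":-0.25,"claw":0}]'
python3 - <<'E'
from h import *
snap('wrist','w5');s=get_state();print(s['position'],s['force'])
E
python3 m.py w5 2.35
```

```text
t: 6.27
position: [654.3, 4.5, 13.7]
ee_rot: [-3.142, -0.0, 0.042]
force: [-0.4, -0.4, -1.0]
finger_gap: 0.132
grip_force: 30.0
[654.55996799   4.45205246  13.98101898] [ 0.72113218 -0.46351487  0.13256096]
rail along [598.5498933  713.60178696] n far [11.01721624 28.49099784] near [10.7362676  28.59392613]Traceback (most recent call last):
  File "m.py", line 11, in <module>
    hi=np.array([np.percentile(a[abs(b-q)<3],98) for q in range(-90,4,6)]);print('far rim',hi.round(1))
                 ~~~~~~~~~~~~~^^^^^^^^^^^^^^^^^^
    return _quantile_unchecked(
        a, q, axis, out, overwrite_input, method, keepdims, weights)
    return _ureduce(a,
                    func=_quantile_ureduce_func,
    ...<5 lines>...
                    overwrite_input=overwrite_input,
                    method=method)
    r = func(a, **kwargs)
    result = _quantile(arr,
                       quantiles=q,
    ...<2 lines>...
                       out=out,
                       weights=wgt)
    slices_having_nans = np.isnan(arr[-1, ...])
                                  ~~~^^^^^^^^^
IndexError: index -1 is out of bounds for axis 0 with size 0
```

View pics/w5.png

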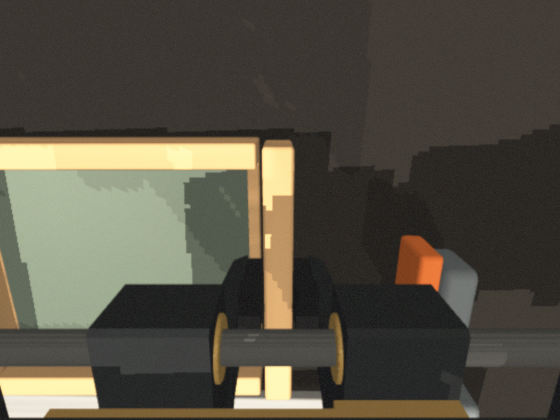

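Rail far end at about (278,143), rim far end at (240,141), gap about 5 px at column 260. Read the edges numerically.

```bash
cat > ed.py <<'E'
from h import *
import sys
f=sys.argv[1];C=cloud('wrist',f);z=np.load(f'pics/{f}.npz');T=Ro.from_euler('xyz',z['rot']).as_matrix();L=(C-z['pos'])@T;p=z['p']
def far(c0,c1,zmax):   # far end of the top surface in tool x
    o=[]
    for u in range(c0,c1):
        col=L[100:260,u];k=(col[:,2]<zmax)&(col[:,2]>zmax-6)&(col[:,0]<75);o.append(col[k,0].max() if k.any() else np.nan)
    return np.round(np.nanmedian(o),2)
zt=np.median(L[150:250,270:288,2]);print('rail top z',zt)
for c in ((215,225),(225,235),(235,245),(245,255),(268,278),(278,290)):
    zz=np.median(L[146:160,c[0]:c[1],2]);print(c,zz.round(2),far(*c,zz+2))
for r in (148,152,156,160,164,370,375,380,385,390): # row profile across gap
    row=L[r];k=(abs(row[:,2]-zt)<5.5);u=np.where(k&(np.arange(560)>225)&(np.arange(560)<300))[0]
    g=np.where(np.diff(u)>1)[0]
    print(r,[(u[i],u[i+1],row[u[i],1].round(2),row[u[i+1],1].round(2)) for i in g],row[u[-1],1].round(2),p[r,250:272,0].tolist() if r in(156,385) else '')
E
python3 ed.py w5
```

```text
rail top z -14.436952654995824
(215, 225) -12.37 60.31
(225, 235) -12.34 60.32
(235, 245) -12.33 60.31
(245, 255) -12.29 60.37
(268, 278) -14.28 59.11
(278, 290) -14.15 59.1
148 [(np.int64(256), np.int64(262), np.float64(-7.65), np.float64(-5.18))] 6.28 
152 [(np.int64(255), np.int64(262), np.float64(-7.93), np.float64(-5.2))] 6.26 
156 [(np.int64(255), np.int64(262), np.float64(-7.99), np.float64(-5.2))] 6.26 [254, 254, 254, 254, 247, 211, 152, 132, 124, 96, 64, 110, 243, 254, 254, 254, 254, 254, 254, 254, 254, 254]
160 [(np.int64(256), np.int64(262), np.float64(-7.7), np.float64(-5.26))] 6.3 
164 [(np.int64(256), np.int64(262), np.float64(-7.75), np.float64(-5.27))] 6.33 
370 [] 6.16 
375 [(np.int64(259), np.int64(265), np.float64(-8.0), np.float64(-5.07))] 6.12 
380 [(np.int64(260), np.int64(265), np.float64(-7.64), np.float64(-5.13))] 6.18 
385 [(np.int64(260), np.int64(265), np.float64(-7.65), np.float64(-5.15))] 6.22 [254, 254, 254, 254, 254, 254, 254, 254, 254, 248, 184, 94, 45, 44, 104, 242, 253, 254, 254, 254, 254, 254]
390 [(np.int64(238), np.int64(240), np.float64(-17.67), np.float64(-16.78)), (np.int64(260), np.int64(265), np.float64(-7.59), np.float64(-5.21)), (np.int64(273), np.int64(275), np.float64(-1.51), np.float64(-0.61))] 6.28
```

```bash
cat > nr.py <<'E'
from h import *
import sys
f=sys.argv[1];C=cloud('wrist',f);z=np.load(f'pics/{f}.npz');T=Ro.from_euler('xyz',z['rot']).as_matrix();L=(C-z['pos'])@T;p=z['p']
for c in (242,246,250,254,268,274,280,286):
    col=L[360:412,c];k=np.where(abs(col[:,2]+13.3)<3.5)[0]
    print(c,360+k.max() if len(k) else None,col[k.max()].round(2) if len(k) else '',p[388:408,c,0].tolist())
E
python3 nr.py w5
```

```text
242 394 [-55.25 -15.98 -12.19] [254, 254, 254, 254, 254, 254, 249, 193, 129, 150, 202, 232, 243, 244, 244, 243, 242, 242, 242, 241]
246 394 [-56.35 -14.24 -11.05] [254, 254, 254, 254, 254, 254, 249, 195, 123, 150, 196, 230, 241, 244, 245, 243, 243, 242, 243, 240]
250 394 [-55.09 -12.24 -12.35] [254, 254, 254, 254, 254, 254, 250, 193, 124, 148, 192, 228, 241, 244, 245, 243, 243, 242, 242, 241]
254 394 [-54.96 -10.37 -12.48] [254, 254, 254, 254, 254, 254, 250, 195, 123, 145, 189, 228, 242, 244, 243, 243, 242, 242, 243, 240]
268 399 [-56.71  -3.86 -13.63] [254, 254, 254, 254, 254, 254, 254, 254, 254, 254, 254, 251, 245, 243, 243, 244, 243, 242, 242, 240]
274 399 [-55.69  -1.07 -14.65] [254, 254, 254, 254, 254, 254, 254, 254, 254, 254, 254, 252, 247, 244, 244, 244, 243, 243, 243, 240]
280 399 [-56.88   1.69 -13.45] [254, 254, 254, 254, 254, 254, 254, 254, 254, 254, 254, 252, 246, 244, 245, 244, 242, 242, 241, 241]
286 399 [-55.79   4.44 -14.55] [254, 254, 254, 254, 254, 254, 254, 254, 254, 254, 254, 251, 244, 243, 243, 243, 244, 242, 242, 241]
```

```bash
python3 -m jog '[{"dx":1.1,"dy":0,"dz":1,"rx":0,"ry":0,"rz":0,"claw":0},{"dx":1.1,"dy":-0.6,"dz":2,"rx":0,"ry":0,"rz":0,"claw":0},{"dx":1.1,"dy":-1.2,"dz":2,"rx":0,"ry":0,"rz":0,"claw":0},{"dx":1.1,"dy":-1.7,"dz":2,"rx":0,"ry":0,"rz":0,"claw":0},{"dx":1.1,"dy":-2.1,"dz":2,"rx":0,"ry":0,"rz":0,"claw":0},{"dx":1.1,"dy":-2.4,"dz":2,"rx":0,"ry":0,"rz":0,"claw":0},{"dx":1.1,"dy":-2.6,"dz":2,"rx":0,"ry":0,"rz":0,"claw":0},{"dx":1.1,"dy":-2.6,"dz":2,"rx":0,"ry":0,"rz":0,"claw":0},{"dx":1.1,"dy":-2.6,"dz":2,"rx":0,"ry":0,"rz":0,"claw":0}]'
python3 - <<'E'
from h import *
snap('wrist','w6');s=get_state();print(s['position'],s['force'])
E
python3 ed.py w6; python3 nr.py w6|cut -c1-40
```

```text
t: 7.07
position: [655.3, 6.7, 11.8]
ee_rot: [3.141, -0.0, 0.042]
force: [0.4, -1.5, 0.1]
finger_gap: 0.133
grip_force: 30.0
[655.26185886   6.68771462  11.79250732] [ 0.31682173 -1.88382204  0.63908109]
rail top z -14.408802579335134
(215, 225) -14.17 59.18
(225, 235) -14.18 59.2
(235, 245) -14.19 59.19
(245, 255) -14.21 59.21
(268, 278) -14.22 59.15
(278, 290) -14.26 59.15
148 [] 5.84 
152 [] 6.25 
156 [(np.int64(238), np.int64(240), np.float64(-14.08), np.float64(-13.24))] 6.33 [254, 254, 254, 254, 254, 254, 254, 254, 254, 252, 234, 198, 248, 254, 254, 254, 254, 254, 254, 254, 254, 254]
160 [] 6.3 
164 [] 6.29 
370 [] 6.12 
375 [(np.int64(241), np.int64(243), np.float64(-16.47), np.float64(-15.48)), (np.int64(266), np.int64(268), np.float64(-4.64), np.float64(-3.71))] 6.18 
380 [] 6.16 
385 [] 6.2 [254, 254, 254, 254, 254, 254, 254, 254, 254, 254, 254, 254, 254, 252, 232, 246, 253, 254, 254, 254, 254, 254]
390 [] 6.25 
242 399 [-57.37 -15.97 -12.97] [254, 254
246 399 [-56.33 -13.99 -14.01] [254, 254
250 399 [-55.5  -12.06 -14.85] [254, 254
254 399 [-55.3  -10.22 -15.05] [254, 254
268 399 [-57.21  -3.88 -13.12] [254, 254
274 399 [-57.12  -1.09 -13.21] [254, 254
280 399 [-55.78   1.68 -14.56] [254, 254
286 399 [-56.7    4.46 -13.63] [254, 254
```

Rail touches along its full length and is level at both ends. Releasing and lifting.

```bash
python3 -m jog '[{"dx":0,"dy":-0.2,"dz":0,"rx":0,"ry":0,"rz":0,"claw":0.18},{"dx":0,"dy":0,"dz":0,"rx":0,"ry":0,"rz":0,"claw":0.3},{"dx":0,"dy":0,"dz":0,"rx":0,"ry":0,"rz":0,"claw":0.4},{"dx":0,"dy":0,"dz":0,"rx":0,"ry":0,"rz":0,"claw":0.4},{"dx":0,"dy":0,"dz":0,"rx":0,"ry":0,"rz":0,"claw":0.4},{"dx":0,"dy":0,"dz":-10,"rx":0,"ry":0,"rz":0,"claw":0.4},{"dx":0,"dy":0,"dz":-40,"rx":0,"ry":0,"rz":0,"claw":0.4},{"dx":0,"dy":0,"dz":-75,"rx":0,"ry":0,"rz":0,"claw":0.6},{"dx":-30,"dy":0,"dz":-110,"rx":0,"ry":0,"rz":0,"claw":1},{"dx":-60,"dy":0,"dz":-140,"rx":0,"ry":0,"rz":0,"claw":1},{"dx":-90,"dy":0,"dz":-160,"rx":0,"ry":0,"rz":0,"claw":1},{"dx":-120,"dy":0,"dz":-180,"rx":0,"ry":0,"rz":0,"claw":1}]'
```

```text
t: 8.12
position: [534.2, 2.0, 194.2]
ee_rot: [3.141, -0.002, 0.042]
force: [1.5, 0.3, 1.7]
finger_gap: 0.753
grip_force: 0.0
```

```bash
python3 -m jog '[{"dx":-18,"dy":-35,"dz":0,"rx":0,"ry":0,"rz":0,"claw":1},{"dx":-36,"dy":-70,"dz":0,"rx":0,"ry":0,"rz":0,"claw":1},{"dx":-54,"dy":-105,"dz":0,"rx":0,"ry":0,"rz":0,"claw":1},{"dx":-72,"dy":-140,"dz":0,"rx":0,"ry":0,"rz":0,"claw":1},{"dx":-78,"dy":-151,"dz":0,"rx":0,"ry":0,"rz":0,"claw":1},{"dx":-78,"dy":-151,"dz":0,"rx":0,"ry":0,"rz":0,"claw":1},{"dx":-78,"dy":-151,"dz":0,"rx":0,"ry":0,"rz":0,"claw":1}]'
python3 - <<'E'
from h import *
snap('wrist','w7');s=get_state();print(s['t'],s['position'],np.degrees(s['ee_rot']))
P,r=tray('w7',box=(560,780,-40,170));print(r,cv2.boxPoints(r).tolist())
E
```

```text
t: 8.7
position: [451.1, 149.9, 192.4]
ee_rot: [3.141, -0.001, 0.044]
force: [0.8, 0.0, -0.5]
finger_gap: 0.997
grip_force: 0.0
8.75 [451.65514606 148.78504898 192.2174867 ] [ 1.79974280e+02 -5.65974183e-02  2.37003289e+00]
((600.4236450195312, 69.02638244628906), (10.64964771270752, 142.0101318359375), 2.042670965194702) [[592.5713500976562, 139.79652404785156], [597.6331176757812, -2.1233601570129395], [608.2759399414062, -1.7437591552734375], [603.2141723632812, 140.17613220214844]]
```

View pics/w7.png

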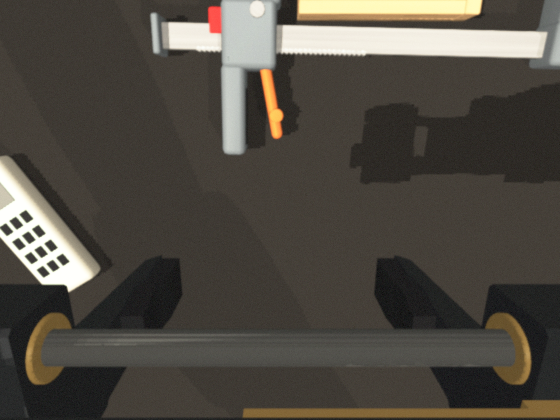

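Handle spans columns 222–246 down to row 153; trigger's nose is at (277,116), its tip at (279,136).

```bash
python3 - <<'E'
from h import *
C=cloud('wrist','w7');z=np.load('pics/w7.npz');s=get_state();p=z['p'].astype(int)
T=Ro.from_euler('xyz',z['rot']).as_matrix();L=(C-z['pos'])@T
g=(C[...,2]>18)&(C[...,2]<40);ora=(p[...,0]-p[...,2]>70)
for v in (75,85,95,105,110,116,122,128,134,140,148,152):
    r=L[v];h=np.where(g[v]&~ora[v]&(np.arange(560)>200)&(np.arange(560)<256))[0];o=np.where(ora[v]&(C[v,:,2]>15)&(np.arange(560)>250)&(np.arange(560)<300))[0]
    print(v,r[h[0]].round(1) if len(h) else '',r[h[-1]].round(1) if len(h) else '','|',r[o[0]].round(1) if len(o) else '',r[o[-1]].round(1) if len(o) else '')
bar=[]
for u in range(300,530,10):
    k=np.where(g[:,u]&(np.arange(420)<70)&(np.arange(420)>22))[0];k=k[k>24]
    bar.append((L[k[0],u,1],L[k[0],u,0],L[k[-1],u,0]))
bar=np.array(bar);print('bar slope deg',np.degrees(np.arctan(np.polyfit(bar[:,0],bar[:,1:].mean(1),1)[0])))
print('pos',s['position'])
E
```

```text
75 [ 95.7 -47.2 169.4] [ 95.6 -27.2 167.7] | [ 95.7 -14.1 169.3] [ 96.   -5.1 173.7]
85 [ 87.7 -46.1 164.8] [ 87.8 -27.4 167.2] | [ 87.9 -12.7 170.7] [ 87.9  -4.3 169.9]
95 [ 79.9 -46.5 165.3] [ 79.9 -27.  169.5] | [ 79.9 -11.  169.5] [ 79.9  -2.6 170.5]
105 [ 71.9 -47.2 167.5] [ 71.9 -27.3 170.5] | [ 71.9  -9.4 168.8] [ 71.9  -1.  171.4]
110 [ 67.8 -47.5 168.1] [ 67.8 -27.4 170.7] | [ 67.8  -8.6 169.3] [ 67.9   1.6 165.8]
116 [ 62.9 -47.8 168.3] [ 62.8 -27.5 170.3] | [ 62.9  -7.8 169.6] [ 63.    3.3 166.9]
122 [ 57.9 -48.  168.4] [ 57.9 -27.6 169.3] | [ 57.9  -7.  169.5] [ 57.8   1.6 170.4]
128 [ 52.8 -48.4 169.6] [ 52.8 -27.7 169.5] | [ 52.8  -6.2 170.5] [ 52.9   2.5 169.1]
134 [ 47.7 -48.8 170.6] [ 47.8 -27.9 169.6] | [ 47.7  -5.3 170.5] [ 47.8   2.5 168.8]
140 [ 43.  -47.4 165.8] [ 42.5 -28.1 170.8] |  
148 [ 36.1 -47.9 166.6] [ 35.2 -28.6 173.8] |  
152 [ 32.8 -46.1 165.5] [ 32.3 -30.  169.1] |  
bar slope deg -0.5756773814571468
pos [451.65514606 148.78504898 192.2174867 ]
```

```bash
python3 -m jog '[{"dx":30,"dy":-11,"dz":10,"rx":0,"ry":0,"rz":0.6,"claw":1},{"dx":63,"dy":-22.4,"dz":30,"rx":0,"ry":0,"rz":0.6,"claw":1},{"dx":63,"dy":-22.4,"dz":65,"rx":0,"ry":0,"rz":0.6,"claw":1},{"dx":63,"dy":-22.4,"dz":100,"rx":0,"ry":0,"rz":0.6,"claw":1},{"dx":63,"dy":-22.4,"dz":130,"rx":0,"ry":0,"rz":0.6,"claw":1},{"dx":63,"dy":-22.4,"dz":155,"rx":0,"ry":0,"rz":0.6,"claw":1},{"dx":63,"dy":-22.4,"dz":173,"rx":0,"ry":0,"rz":0.6,"claw":1},{"dx":63,"dy":-22.4,"dz":182,"rx":0,"ry":0,"rz":0.6,"claw":1},{"dx":63,"dy":-22.4,"dz":186,"rx":0,"ry":0,"rz":0.6,"claw":1},{"dx":63,"dy":-22.4,"dz":186,"rx":0,"ry":0,"rz":0.6,"claw":1},{"dx":63,"dy":-22.4,"dz":186,"rx":0,"ry":0,"rz":0.6,"claw":1}]'
python3 -m jog '[{"dx":0,"dy":0,"dz":0,"rx":0,"ry":0,"rz":0,"claw":0.9},{"dx":0,"dy":0,"dz":0,"rx":0,"ry":0,"rz":0,"claw":0.8},{"dx":0,"dy":0,"dz":0,"rx":0,"ry":0,"rz":0,"claw":0.72},{"dx":0,"dy":0,"dz":0,"rx":0,"ry":0,"rz":0,"claw":0.66},{"dx":0,"dy":0,"dz":0,"rx":0,"ry":0,"rz":0,"claw":0.63},{"dx":0,"dy":0,"dz":0,"rx":0,"ry":0,"rz":0,"claw":0.62},{"dx":0,"dy":0,"dz":0,"rx":0,"ry":0,"rz":0,"claw":0.61},{"dx":0,"dy":0,"dz":0,"rx":0,"ry":0,"rz":0,"claw":0.61},{"dx":0,"dy":0,"dz":0,"rx":0,"ry":0,"rz":0,"claw":0.61}]'
```

```text
t: 9.67
position: [514.0, 174.3, 6.6]
ee_rot: [-3.141, -0.001, 0.031]
force: [-0.5, 0.4, 0.5]
finger_gap: 1.003
grip_force: 0.0
t: 10.42
position: [513.0, 174.7, 5.7]
ee_rot: [3.142, 0.0, 0.032]
force: [0.1, -0.5, 0.3]
finger_gap: 0.607
grip_force: 0.0
```

```bash
python3 -m jog '[{"dx":0,"dy":-0.5,"dz":0,"rx":0,"ry":0,"rz":0,"claw":0.595},{"dx":0,"dy":-1.5,"dz":0,"rx":0,"ry":0,"rz":0,"claw":0.57},{"dx":0,"dy":-2.5,"dz":0,"rx":0,"ry":0,"rz":0,"claw":0.55},{"dx":0,"dy":-3.5,"dz":0,"rx":0,"ry":0,"rz":0,"claw":0.525},{"dx":0,"dy":-4,"dz":0,"rx":0,"ry":0,"rz":0,"claw":0.515},{"dx":0,"dy":-4,"dz":0,"rx":0,"ry":0,"rz":0,"claw":0.515}]'
python3 -m jog '[{"dx":0,"dy":-1,"dz":0,"rx":0,"ry":0,"rz":0,"claw":0.49},{"dx":0,"dy":-2,"dz":0,"rx":0,"ry":0,"rz":0,"claw":0.465},{"dx":0,"dy":-3,"dz":0,"rx":0,"ry":0,"rz":0,"claw":0.445},{"dx":0,"dy":-4,"dz":0,"rx":0,"ry":0,"rz":0,"claw":0.42},{"dx":0,"dy":-5,"dz":0,"rx":0,"ry":0,"rz":0,"claw":0.4},{"dx":0,"dy":-5.5,"dz":0,"rx":0,"ry":0,"rz":0,"claw":0.385},{"dx":0,"dy":-6,"dz":0,"rx":0,"ry":0,"rz":0,"claw":0.37},{"dx":0,"dy":-6,"dz":0,"rx":0,"ry":0,"rz":0,"claw":0.37}]'
```

```text
t: 10.92
position: [512.3, 178.2, 5.5]
ee_rot: [3.141, 0.001, 0.031]
force: [-2.4, -2.4, 2.3]
finger_gap: 0.516
grip_force: 5.6
t: 11.58
position: [512.8, 185.0, 5.7]
ee_rot: [-3.141, -0.0, 0.032]
force: [-1.2, -0.2, -1.2]
finger_gap: 0.372
grip_force: 7.4
```

```bash
python3 -m jog '[{"dx":0,"dy":2.5,"dz":0,"rx":0,"ry":0,"rz":0,"claw":0.43},{"dx":0,"dy":5.5,"dz":0,"rx":0,"ry":0,"rz":0,"claw":0.5},{"dx":0,"dy":8.5,"dz":0,"rx":0,"ry":0,"rz":0,"claw":0.57},{"dx":0,"dy":10.5,"dz":0,"rx":0,"ry":0,"rz":0,"claw":0.62},{"dx":0,"dy":10.5,"dz":0,"rx":0,"ry":0,"rz":0,"claw":0.62},{"dx":0,"dy":9.3,"dz":0,"rx":0,"ry":0,"rz":0,"claw":0.585},{"dx":0,"dy":7.5,"dz":0,"rx":0,"ry":0,"rz":0,"claw":0.545},{"dx":0,"dy":5.7,"dz":0,"rx":0,"ry":0,"rz":0,"claw":0.505},{"dx":0,"dy":3.9,"dz":0,"rx":0,"ry":0,"rz":0,"claw":0.46},{"dx":0,"dy":2.1,"dz":0,"rx":0,"ry":0,"rz":0,"claw":0.42},{"dx":0,"dy":0.5,"dz":0,"rx":0,"ry":0,"rz":0,"claw":0.38},{"dx":0,"dy":0,"dz":0,"rx":0,"ry":0,"rz":0,"claw":0.37}]'
python3 - <<'E'
from h import *
for k in('side','scene'):
    snap(k,k+'8')
s=get_state();print(s['t'],s['finger_gap'],s['grip_force'])
for k,n in(('side','d0'),('side','side8')):
    C=cloud(k,n);p=np.load(f'pics/{n}.npz')['p'].astype(int)
    m=(p[...,0]-p[...,2]>90)&(p[...,1]<.65*p[...,0])&(p[...,1]>60)&(C[...,1]<20)&(C[...,1]>-120)&(C[...,0]>600)&(C[...,0]<720)&(C[...,2]>3)
    print(n,m.sum(),np.median(C[m],0).round(1),np.percentile(C[m][:,1],[5,95]).round(1))
q=cv2.imread('pics/side8.png')[165:265,200:310];r=cv2.imread('pics/scene8.png')[190:290,220:370]
cv2.imwrite('pics/c8.png',np.hstack([cv2.resize(q,(330,300),interpolation=2),cv2.resize(r,(450,300),interpolation=2)]))
E
```

```text
t: 12.58
position: [512.3, 184.9, 5.6]
ee_rot: [3.141, 0.001, 0.032]
force: [-1.6, -1.8, 0.8]
finger_gap: 0.372
grip_force: 6.5
12.6833 0.3729017078190025 7.145228229928762
d0 78 [656.1 -52.1  16.9] [-57.4 -47.3]
side8 55 [664.3 -31.3  20.6] [-35.2 -26.3]
```

View pics/c8.png

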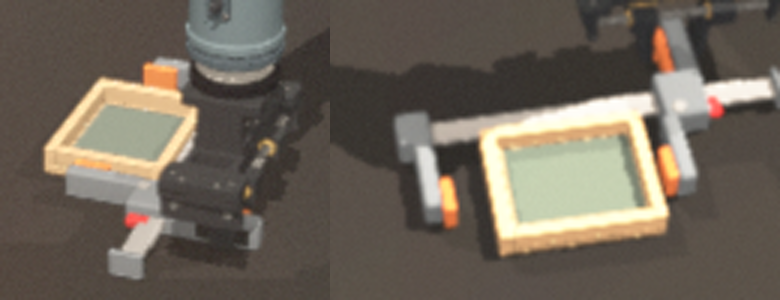

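Side/scene crop: rail sits flush, the bar pad has come in to roughly 25 mm from the rail (scene crop 457 vs 483), and the head pad is next to the closed end. I'll keep pumping.

```bash
cat > pad.py <<'E'
from h import *
import time
k='side';n='p%d'%(time.time()*10);snap(k,n);s=get_state();print(s['t'],s['finger_gap'],s['grip_force'],s['force'])
C=cloud(k,n);p=np.load(f'pics/{n}.npz')['p'].astype(int)
o=(p[...,0]-p[...,2]>90)&(p[...,1]<.65*p[...,0])&(p[...,1]>60)&(C[...,0]>600)&(C[...,0]<720)&(C[...,2]>3)
for nm,a,b in(('bar',-120,20),('head',120,190)):
    m=o&(C[...,1]<b)&(C[...,1]>a)
    if m.sum()>3:print(nm,m.sum(),np.median(C[m],0).round(1),np.percentile(C[m][:,1],[5,95]).round(1))
w=(p[...,0]>120)&(p[...,0]-p[...,2]>30)&(p[...,1]>.68*p[...,0])&(C[...,2]>15)&(C[...,2]<34)&(C[...,0]>640)&(C[...,0]<740)&(C[...,1]>-40)&(C[...,1]<190)
print('oak y',np.percentile(C[w][:,1],[2,98]).round(1),'x98',np.percentile(C[w][:,0],98).round(1))
E
python3 -m jog '[{"dx":0,"dy":2.5,"dz":0,"rx":0,"ry":0,"rz":0,"claw":0.43},{"dx":0,"dy":5.5,"dz":0,"rx":0,"ry":0,"rz":0,"claw":0.5},{"dx":0,"dy":8.5,"dz":0,"rx":0,"ry":0,"rz":0,"claw":0.57},{"dx":0,"dy":10.5,"dz":0,"rx":0,"ry":0,"rz":0,"claw":0.62},{"dx":0,"dy":10.5,"dz":0,"rx":0,"ry":0,"rz":0,"claw":0.62},{"dx":0,"dy":9.3,"dz":0,"rx":0,"ry":0,"rz":0,"claw":0.585},{"dx":0,"dy":7.5,"dz":0,"rx":0,"ry":0,"rz":0,"claw":0.545},{"dx":0,"dy":5.7,"dz":0,"rx":0,"ry":0,"rz":0,"claw":0.505},{"dx":0,"dy":3.9,"dz":0,"rx":0,"ry":0,"rz":0,"claw":0.46},{"dx":0,"dy":2.1,"dz":0,"rx":0,"ry":0,"rz":0,"claw":0.42},{"dx":0,"dy":0.5,"dz":0,"rx":0,"ry":0,"rz":0,"claw":0.38},{"dx":0,"dy":0,"dz":0,"rx":0,"ry":0,"rz":0,"claw":0.37}]'
python3 pad.py
```

```text
t: 13.68
position: [512.4, 184.8, 5.6]
ee_rot: [3.141, 0.001, 0.032]
force: [-1.4, -1.7, 2.4]
finger_gap: 0.37
grip_force: 6.9
13.7333 0.3701005781309324 7.428587990580127 [-1.28661142 -0.39678049  0.41524607]
bar 39 [664.9 -23.2  21.2] [-29.4 -18.6]
oak y [-32.1 161.9] x98 713.0
```

```bash
python3 -m jog '[{"dx":0,"dy":2.5,"dz":0,"rx":0,"ry":0,"rz":0,"claw":0.43},{"dx":0,"dy":5.5,"dz":0,"rx":0,"ry":0,"rz":0,"claw":0.5},{"dx":0,"dy":8.5,"dz":0,"rx":0,"ry":0,"rz":0,"claw":0.57},{"dx":0,"dy":10.5,"dz":0,"rx":0,"ry":0,"rz":0,"claw":0.62},{"dx":0,"dy":10.5,"dz":0,"rx":0,"ry":0,"rz":0,"claw":0.62},{"dx":0,"dy":9.3,"dz":0,"rx":0,"ry":0,"rz":0,"claw":0.585},{"dx":0,"dy":7.5,"dz":0,"rx":0,"ry":0,"rz":0,"claw":0.545},{"dx":0,"dy":5.7,"dz":0,"rx":0,"ry":0,"rz":0,"claw":0.505},{"dx":0,"dy":3.9,"dz":0,"rx":0,"ry":0,"rz":0,"claw":0.46},{"dx":0,"dy":2.1,"dz":0,"rx":0,"ry":0,"rz":0,"claw":0.42},{"dx":0,"dy":0.5,"dz":0,"rx":0,"ry":0,"rz":0,"claw":0.38},{"dx":0,"dy":0,"dz":0,"rx":0,"ry":0,"rz":0,"claw":0.37}]'
python3 pad.py
python3 -m jog '[{"dx":0,"dy":2.5,"dz":0,"rx":0,"ry":0,"rz":0,"claw":0.43},{"dx":0,"dy":5.5,"dz":0,"rx":0,"ry":0,"rz":0,"claw":0.5},{"dx":0,"dy":8.5,"dz":0,"rx":0,"ry":0,"rz":0,"claw":0.57},{"dx":0,"dy":10.5,"dz":0,"rx":0,"ry":0,"rz":0,"claw":0.62},{"dx":0,"dy":10.5,"dz":0,"rx":0,"ry":0,"rz":0,"claw":0.62},{"dx":0,"dy":9.3,"dz":0,"rx":0,"ry":0,"rz":0,"claw":0.585},{"dx":0,"dy":7.5,"dz":0,"rx":0,"ry":0,"rz":0,"claw":0.545},{"dx":0,"dy":5.7,"dz":0,"rx":0,"ry":0,"rz":0,"claw":0.505},{"dx":0,"dy":4.7,"dz":0,"rx":0,"ry":0,"rz":0,"claw":0.48},{"dx":0,"dy":4.7,"dz":0,"rx":0,"ry":0,"rz":0,"claw":0.48}]'
python3 pad.py
```

```text
t: 14.73
position: [512.4, 184.9, 5.6]
ee_rot: [3.141, 0.001, 0.032]
force: [-1.5, -1.5, 2.3]
finger_gap: 0.367
grip_force: 6.9
14.7833 0.3745844787729542 7.491770141059533 [-2.17887    -0.42684995  1.14948497]
bar 26 [663.7 -13.9  24.5] [-17.9  -8.3]
oak y [-22.2 162.8] x98 714.3
t: 15.62
position: [512.5, 179.7, 5.6]
ee_rot: [3.141, 0.001, 0.032]
force: [-1.1, -1.5, 2.0]
finger_gap: 0.479
grip_force: 6.4
15.6667 0.48153565806011733 6.480559289921075 [-1.87220824 -2.51182231  1.2346837 ]
bar 20 [668.2 -12.   24.6] [-16.   -7.6]
oak y [-19.6 162.7] x98 713.6
```

Not closed yet; finish this stroke slowly while watching the force.

```bash
python3 -m jog '[{"dx":0,"dy":-1,"dz":0,"rx":0,"ry":0,"rz":0,"claw":0.457},{"dx":0,"dy":-2,"dz":0,"rx":0,"ry":0,"rz":0,"claw":0.435},{"dx":0,"dy":-2,"dz":0,"rx":0,"ry":0,"rz":0,"claw":0.435}]'
python3 -m jog '[{"dx":0,"dy":-1,"dz":0,"rx":0,"ry":0,"rz":0,"claw":0.412},{"dx":0,"dy":-2,"dz":0,"rx":0,"ry":0,"rz":0,"claw":0.39},{"dx":0,"dy":-2.8,"dz":0,"rx":0,"ry":0,"rz":0,"claw":0.372},{"dx":0,"dy":-2.8,"dz":0,"rx":0,"ry":0,"rz":0,"claw":0.37}]'
python3 pad.py
```

```text
t: 15.92
position: [512.4, 181.8, 5.6]
ee_rot: [3.141, 0.001, 0.032]
force: [-2.3, -1.8, 1.9]
finger_gap: 0.436
grip_force: 6.4
t: 16.25
position: [512.6, 185.1, 5.6]
ee_rot: [-3.141, 0.0, 0.032]
force: [-1.6, -1.2, 0.0]
finger_gap: 0.376
grip_force: 7.5
16.3 0.37075388165198614 7.584658266277984 [-2.32669167 -0.86504153 -0.93000719]
bar 11 [664.7  -6.2  26.1] [-12.   -4.2]
oak y [-15.3 161.5] x98 713.9
```

```bash
python3 -m jog '[{"dx":0,"dy":2.5,"dz":0,"rx":0,"ry":0,"rz":0,"claw":0.43},{"dx":0,"dy":5.5,"dz":0,"rx":0,"ry":0,"rz":0,"claw":0.5},{"dx":0,"dy":8.5,"dz":0,"rx":0,"ry":0,"rz":0,"claw":0.57},{"dx":0,"dy":10.5,"dz":0,"rx":0,"ry":0,"rz":0,"claw":0.62},{"dx":0,"dy":10.5,"dz":0,"rx":0,"ry":0,"rz":0,"claw":0.62},{"dx":0,"dy":9.3,"dz":0,"rx":0,"ry":0,"rz":0,"claw":0.585},{"dx":0,"dy":7.5,"dz":0,"rx":0,"ry":0,"rz":0,"claw":0.545},{"dx":0,"dy":6.6,"dz":0,"rx":0,"ry":0,"rz":0,"claw":0.525},{"dx":0,"dy":6.6,"dz":0,"rx":0,"ry":0,"rz":0,"claw":0.525}]'
python3 -m jog '[{"dx":0,"dy":-1,"dz":0,"rx":0,"ry":0,"rz":0,"claw":0.502},{"dx":0,"dy":-2,"dz":0,"rx":0,"ry":0,"rz":0,"claw":0.48},{"dx":0,"dy":-2,"dz":0,"rx":0,"ry":0,"rz":0,"claw":0.48}]'
python3 -m jog '[{"dx":0,"dy":-1,"dz":0,"rx":0,"ry":0,"rz":0,"claw":0.457},{"dx":0,"dy":-2,"dz":0,"rx":0,"ry":0,"rz":0,"claw":0.435},{"dx":0,"dy":-2,"dz":0,"rx":0,"ry":0,"rz":0,"claw":0.435}]'
python3 pad.py
```

```text
t: 17.05
position: [512.6, 177.7, 5.7]
ee_rot: [3.141, 0.001, 0.031]
force: [-1.4, -1.6, 2.3]
finger_gap: 0.53
grip_force: 5.6
t: 17.3
position: [512.2, 179.7, 5.5]
ee_rot: [3.141, 0.001, 0.031]
force: [-2.6, -3.0, 3.6]
finger_gap: 0.479
grip_force: 6.2
t: 17.55
position: [512.5, 182.3, 5.5]
ee_rot: [3.142, 0.0, 0.032]
force: [-3.1, -1.9, 0.6]
finger_gap: 0.437
grip_force: 6.9
17.6 0.4372547491773913 7.04747402574867 [-3.2998855  -2.03782593  0.6734114 ]
oak y [-11.8 163.2] x98 714.1
```

```bash
python3 -m jog '[{"dx":0,"dy":-1,"dz":0,"rx":0,"ry":0,"rz":0,"claw":0.412},{"dx":0,"dy":-1,"dz":0,"rx":0,"ry":0,"rz":0,"claw":0.412}]'
python3 -m jog '[{"dx":0,"dy":-1,"dz":0,"rx":0,"ry":0,"rz":0,"claw":0.39},{"dx":0,"dy":-1.8,"dz":0,"rx":0,"ry":0,"rz":0,"claw":0.37},{"dx":0,"dy":-1.8,"dz":0,"rx":0,"ry":0,"rz":0,"claw":0.37}]'
python3 - <<'E'
from h import *
snap('scene','s9');s=get_state();print(s['t'],s['finger_gap'],s['grip_force'],s['force'])
for n in('s0','scene8','s9'):
    C=cloud('scene',n);p=np.load(f'pics/{n}.npz')['p'].astype(int)
    o=(p[...,0]-p[...,2]>90)&(p[...,1]<.65*p[...,0])&(p[...,1]>60)&(C[...,0]>600)&(C[...,0]<720)&(C[...,2]>5)
    for a,b in((-120,40),(120,200)):
        m=o&(C[...,1]<b)&(C[...,1]>a);print(n,m.sum(),np.percentile(C[m][:,1],[5,50,95]).round(1) if m.any() else '')
    w=(p[...,0]>120)&(p[...,0]-p[...,2]>30)&(p[...,1]>.68*p[...,0])&(C[...,2]>18)&(C[...,2]<34)&(C[...,0]>630)&(C[...,0]<700)&(C[...,1]>-40)&(C[...,1]<190)
    print('oak y',np.percentile(C[w][:,1],[1,99]).round(1))
E
```

```text
t: 17.77
position: [513.0, 183.5, 5.6]
ee_rot: [-3.141, -0.0, 0.032]
force: [-1.7, -1.1, 0.5]
finger_gap: 0.416
grip_force: 6.5
t: 18.02
position: [513.0, 185.3, 5.7]
ee_rot: [-3.141, -0.001, 0.032]
force: [-2.3, -0.4, -0.7]
finger_gap: 0.368
grip_force: 7.3
18.0667 0.3699461274181326 7.33380016987212 [-1.82358685 -0.34306656 -0.81273114]
s0 20 [-64.4 -59.6 -56.3]
s0 21 [144.  148.6 152.8]
oak y [119.6 155.9]
scene8 19 [-42.7 -39.8 -34.6]
scene8 40 [147.4 149.5 157.9]
oak y [-39.4 160.3]
s9 22 [-12.   -8.1  -4.3]
s9 32 [146.6 149.5 156.1]
oak y [-14.  159.4]
```

```bash
python3 -m jog '[{"dx":0,"dy":2.5,"dz":0,"rx":0,"ry":0,"rz":0,"claw":0.43},{"dx":0,"dy":5.5,"dz":0,"rx":0,"ry":0,"rz":0,"claw":0.5},{"dx":0,"dy":8.5,"dz":0,"rx":0,"ry":0,"rz":0,"claw":0.57},{"dx":0,"dy":10.5,"dz":0,"rx":0,"ry":0,"rz":0,"claw":0.62},{"dx":0,"dy":10.5,"dz":0,"rx":0,"ry":0,"rz":0,"claw":0.62},{"dx":0,"dy":9.3,"dz":0,"rx":0,"ry":0,"rz":0,"claw":0.585},{"dx":0,"dy":7.5,"dz":0,"rx":0,"ry":0,"rz":0,"claw":0.545},{"dx":0,"dy":6.6,"dz":0,"rx":0,"ry":0,"rz":0,"claw":0.525},{"dx":0,"dy":6.6,"dz":0,"rx":0,"ry":0,"rz":0,"claw":0.525}]'
python3 -m jog '[{"dx":0,"dy":-1,"dz":0,"rx":0,"ry":0,"rz":0,"claw":0.502},{"dx":0,"dy":-2,"dz":0,"rx":0,"ry":0,"rz":0,"claw":0.48},{"dx":0,"dy":-2,"dz":0,"rx":0,"ry":0,"rz":0,"claw":0.48}]'
python3 -m jog '[{"dx":0,"dy":-1,"dz":0,"rx":0,"ry":0,"rz":0,"claw":0.457},{"dx":0,"dy":-2,"dz":0,"rx":0,"ry":0,"rz":0,"claw":0.435},{"dx":0,"dy":-2,"dz":0,"rx":0,"ry":0,"rz":0,"claw":0.435}]'
python3 -m jog '[{"dx":0,"dy":-1,"dz":0,"rx":0,"ry":0,"rz":0,"claw":0.412},{"dx":0,"dy":-1,"dz":0,"rx":0,"ry":0,"rz":0,"claw":0.412}]'
```

```text
t: 18.82
position: [512.7, 178.0, 5.7]
ee_rot: [3.141, 0.001, 0.031]
force: [-1.1, -2.2, 2.6]
finger_gap: 0.525
grip_force: 5.7
t: 19.07
position: [512.1, 179.8, 5.5]
ee_rot: [3.14, 0.002, 0.031]
force: [-3.8, -2.7, 3.5]
finger_gap: 0.483
grip_force: 6.7
t: 19.32
position: [512.6, 182.4, 5.6]
ee_rot: [3.141, 0.0, 0.032]
force: [-3.1, -2.2, 1.6]
finger_gap: 0.442
grip_force: 7.7
t: 19.48
position: [512.9, 183.6, 5.7]
ee_rot: [-3.141, -0.0, 0.032]
force: [-2.5, -2.0, 0.8]
finger_gap: 0.413
grip_force: 7.0
```

```bash
python3 -m jog '[{"dx":0,"dy":-1,"dz":0,"rx":0,"ry":0,"rz":0,"claw":0.39},{"dx":0,"dy":-1,"dz":0,"rx":0,"ry":0,"rz":0,"claw":0.39}]'
python3 -m jog '[{"dx":0,"dy":-0.8,"dz":0,"rx":0,"ry":0,"rz":0,"claw":0.37},{"dx":0,"dy":-0.8,"dz":0,"rx":0,"ry":0,"rz":0,"claw":0.37},{"dx":0,"dy":-0.8,"dz":0,"rx":0,"ry":0,"rz":0,"claw":0.37}]'
python3 - <<'E'
from h import *
snap('scene','s10');s=get_state();print(s['t'],s['finger_gap'],s['grip_force'],s['force'])
for n in('s9','s10'):
    C=cloud('scene',n);p=np.load(f'pics/{n}.npz')['p'].astype(int)
    o=(p[...,0]-p[...,2]>90)&(p[...,1]<.65*p[...,0])&(p[...,1]>60)&(C[...,0]>600)&(C[...,0]<720)&(C[...,2]>5)
    for a,b in((-120,40),(120,200)):
        m=o&(C[...,1]<b)&(C[...,1]>a);print(n,m.sum(),np.percentile(C[m][:,1],[5,50,95]).round(1) if m.any() else '')
    w=(p[...,0]>120)&(p[...,0]-p[...,2]>30)&(p[...,1]>.68*p[...,0])&(C[...,2]>18)&(C[...,2]<34)&(C[...,0]>690)&(C[...,0]<715)&(C[...,1]>-20)&(C[...,1]<170)
    print('oak y',np.percentile(C[w][:,1],[1,5,95,99]).round(1))
E
```

```text
t: 19.65
position: [513.1, 184.5, 5.7]
ee_rot: [-3.141, -0.001, 0.032]
force: [-1.5, -1.8, -0.8]
finger_gap: 0.391
grip_force: 7.5
t: 19.9
position: [513.1, 185.3, 5.8]
ee_rot: [-3.141, -0.001, 0.032]
force: [-0.5, -1.4, -1.1]
finger_gap: 0.371
grip_force: 7.4
19.95 0.3677509920067212 7.380999785091262 [-0.10387912 -1.58082513 -0.97862088]
s9 22 [-12.   -8.1  -4.3]
s9 32 [146.6 149.5 156.1]
oak y [  0.6   3.1 139.5 142.3]
s10 20 [-7.1 -4.2  0.8]
s10 11 [147.7 151.3 154.2]
oak y [  3.4   6.2 142.3 145. ]
```

```bash
python3 -m jog '[{"dx":0,"dy":2.5,"dz":0,"rx":0,"ry":0,"rz":0,"claw":0.43},{"dx":0,"dy":5.5,"dz":0,"rx":0,"ry":0,"rz":0,"claw":0.5},{"dx":0,"dy":8.5,"dz":0,"rx":0,"ry":0,"rz":0,"claw":0.57},{"dx":0,"dy":10.5,"dz":0,"rx":0,"ry":0,"rz":0,"claw":0.62},{"dx":0,"dy":10.5,"dz":0,"rx":0,"ry":0,"rz":0,"claw":0.62},{"dx":0,"dy":9.3,"dz":0,"rx":0,"ry":0,"rz":0,"claw":0.585},{"dx":0,"dy":7.5,"dz":0,"rx":0,"ry":0,"rz":0,"claw":0.545},{"dx":0,"dy":6.6,"dz":0,"rx":0,"ry":0,"rz":0,"claw":0.525},{"dx":0,"dy":6.6,"dz":0,"rx":0,"ry":0,"rz":0,"claw":0.525}]'
python3 -m jog '[{"dx":0,"dy":-1,"dz":0,"rx":0,"ry":0,"rz":0,"claw":0.502},{"dx":0,"dy":-1,"dz":0,"rx":0,"ry":0,"rz":0,"claw":0.502}]'
python3 -m jog '[{"dx":0,"dy":-1,"dz":0,"rx":0,"ry":0,"rz":0,"claw":0.48},{"dx":0,"dy":-1,"dz":0,"rx":0,"ry":0,"rz":0,"claw":0.48}]'
```

```text
t: 20.7
position: [512.5, 178.3, 5.7]
ee_rot: [3.141, 0.001, 0.032]
force: [-1.3, -1.6, 2.3]
finger_gap: 0.523
grip_force: 5.6
t: 20.87
position: [512.3, 179.3, 5.6]
ee_rot: [3.141, 0.001, 0.032]
force: [-2.5, -3.2, 3.0]
finger_gap: 0.5
grip_force: 5.7
t: 21.03
position: [512.3, 180.2, 5.6]
ee_rot: [3.141, 0.001, 0.031]
force: [-3.0, -3.0, 2.7]
finger_gap: 0.479
grip_force: 6.9
```

```bash
python3 -m jog '[{"dx":0,"dy":-1,"dz":0,"rx":0,"ry":0,"rz":0,"claw":0.457},{"dx":0,"dy":-1,"dz":0,"rx":0,"ry":0,"rz":0,"claw":0.457}]'
python3 -m jog '[{"dx":0,"dy":-1,"dz":0,"rx":0,"ry":0,"rz":0,"claw":0.435},{"dx":0,"dy":-1,"dz":0,"rx":0,"ry":0,"rz":0,"claw":0.435}]'
python3 -m jog '[{"dx":0,"dy":-1,"dz":0,"rx":0,"ry":0,"rz":0,"claw":0.412},{"dx":0,"dy":-1,"dz":0,"rx":0,"ry":0,"rz":0,"claw":0.412}]'
```

```text
t: 21.2
position: [512.3, 181.3, 5.6]
ee_rot: [3.141, 0.001, 0.031]
force: [-4.3, -3.6, 2.4]
finger_gap: 0.459
grip_force: 8.3
t: 21.37
position: [512.5, 182.4, 5.6]
ee_rot: [3.141, 0.001, 0.031]
force: [-3.3, -3.2, 2.4]
finger_gap: 0.44
grip_force: 10.4
t: 21.53
position: [512.8, 183.7, 5.6]
ee_rot: [-3.141, -0.0, 0.031]
force: [-2.5, -1.9, -0.2]
finger_gap: 0.413
grip_force: 12.6
```

```bash
python3 -m jog '[{"dx":0,"dy":-1,"dz":0,"rx":0,"ry":0,"rz":0,"claw":0.39},{"dx":0,"dy":-1,"dz":0,"rx":0,"ry":0,"rz":0,"claw":0.39},{"dx":0,"dy":-1,"dz":0,"rx":0,"ry":0,"rz":0,"claw":0.39},{"dx":0,"dy":-1,"dz":0,"rx":0,"ry":0,"rz":0,"claw":0.39}]'
python3 - <<'E'
from h import *
snap('scene','s11');snap('side','d11');snap('wrist','w11');s=get_state();print(s['t'],s['finger_gap'],s['grip_force'],s['force'])
for n in('s10','s11'):
    C=cloud('scene',n);p=np.load(f'pics/{n}.npz')['p'].astype(int)
    o=(p[...,0]-p[...,2]>90)&(p[...,1]<.65*p[...,0])&(p[...,1]>60)&(C[...,0]>600)&(C[...,0]<720)&(C[...,2]>5)
    for a,b in((-120,40),(120,200)):
        m=o&(C[...,1]<b)&(C[...,1]>a);print(n,m.sum(),np.percentile(C[m][:,1],[5,50,95]).round(1) if m.any() else '')
    w=(p[...,0]>120)&(p[...,0]-p[...,2]>30)&(p[...,1]>.68*p[...,0])&(C[...,2]>18)&(C[...,2]<34)&(C[...,0]>690)&(C[...,0]<715)&(C[...,1]>-20)&(C[...,1]<170)
    print('oak y',np.percentile(C[w][:,1],[1,5,95,99]).round(1))
# rail vs near/far rim ends from wrist
C=cloud('wrist','w11');p=np.load('pics/w11.npz')['p'].astype(int)
for lo,hi in((590,640),(690,730)):
  m=(C[...,2]>20)&(C[...,2]<32)&(p[...,0]-p[...,2]>30)&(C[...,0]>lo)&(C[...,0]<hi)&(p[...,1]>.65*p[...,0])
  for y in range(-6,40,6):
    k=m&(abs(C[...,1]-y)<3);print(lo,y,k.sum(),np.percentile(C[k][:,0],[2,98]).round(1) if k.sum()>5 else '')
E
```

```text
t: 21.87
position: [512.9, 184.7, 5.7]
ee_rot: [-3.141, -0.0, 0.031]
force: [-1.8, -0.9, -2.3]
finger_gap: 0.395
grip_force: 13.4
22.0167 0.39137198069907564 13.19381651119329 [-1.18396407 -1.53152766 -1.12784678]
s10 20 [-7.1 -4.2  0.8]
s10 11 [147.7 151.3 154.2]
oak y [  3.4   6.2 142.3 145. ]
s11 18 [-3.6  0.6  3.3]
s11 8 [152.6 154.6 156.6]
oak y [  7.2   7.9 146.  148.5]
590 -6 0 
590 0 0 
590 6 0 
590 12 0 
590 18 0 
590 24 0 
590 30 0 
590 36 0 
690 -6 0 
690 0 0 
690 6 0 
690 12 0 
690 18 0 
690 24 0 
690 30 0 
690 36 0
```

```bash
python3 -m jog '[{"dx":0,"dy":-0.6,"dz":0,"rx":0,"ry":0,"rz":0,"claw":0.377},{"dx":0,"dy":-0.6,"dz":0,"rx":0,"ry":0,"rz":0,"claw":0.377},{"dx":0,"dy":-0.6,"dz":0,"rx":0,"ry":0,"rz":0,"claw":0.377},{"dx":0,"dy":-0.6,"dz":0,"rx":0,"ry":0,"rz":0,"claw":0.377},{"dx":0,"dy":-0.6,"dz":0,"rx":0,"ry":0,"rz":0,"claw":0.377},{"dx":0,"dy":-0.6,"dz":0,"rx":0,"ry":0,"rz":0,"claw":0.377}]'
python3 - <<'E'
from h import *
m=camera_model('scene');K,R,t=np.array(m['K']),np.array(m['R']),np.array(m['t'])
ps=[]
for i in range(4): p,d=snap('scene',f'f{i}');ps.append(p.astype(float))
p=np.mean(ps,0);s=get_state();print(s['t'],s['finger_gap'],s['grip_force'])
# rectify plane z=26, 2px/mm, x 580..740 (rows), y -30..190 (cols)
X,Y=np.meshgrid(np.arange(580,740,.5),np.arange(-30,190,.5),indexing='ij')
c=np.stack([X,Y,np.full_like(X,26)],-1)@R.T+t;u=(c[...,0]/c[...,2]*K[0,0]+K[0,2]).astype(np.float32);v=(c[...,1]/c[...,2]*K[1,1]+K[1,2]).astype(np.float32)
I=cv2.remap(p.astype(np.float32),u,v,cv2.INTER_CUBIC)
o=((I[...,0]-I[...,2])>45)&(I[...,0]>140)&(I[...,1]>.65*I[...,0])
for y in range(-4,60,4):
    j=int((y+30)*2);k=np.where(o[:,j-1:j+2].mean(1)>.5)[0];print(y,(580+k.min()*.5,580+k.max()*.5) if len(k) else '')
for x in range(596,716,8):
    i=int((x-580)*2);k=np.where(o[i-1:i+2].mean(0)>.5)[0];print('x',x,(-30+k.min()*.5,-30+k.max()*.5) if len(k) else '')
E
```

```text
t: 22.52
position: [512.8, 185.2, 5.7]
ee_rot: [-3.142, -0.0, 0.032]
force: [-1.4, -1.9, -2.2]
finger_gap: 0.376
grip_force: 13.4
22.7167 0.37971524460992895 13.267778435256332
-4 (np.float64(653.5), np.float64(680.5))
0 (np.float64(647.0), np.float64(683.5))
4 (np.float64(602.0), np.float64(706.5))
8 (np.float64(600.0), np.float64(736.0))
12 (np.float64(600.5), np.float64(735.5))
16 (np.float64(600.0), np.float64(734.0))
20 (np.float64(599.5), np.float64(734.0))
24 (np.float64(610.5), np.float64(734.0))
28 (np.float64(611.0), np.float64(735.0))
32 (np.float64(611.5), np.float64(734.5))
36 (np.float64(611.0), np.float64(733.5))
40 (np.float64(609.5), np.float64(734.0))
44 (np.float64(609.5), np.float64(733.5))
48 (np.float64(610.0), np.float64(734.5))
52 (np.float64(610.5), np.float64(734.0))
56 (np.float64(611.0), np.float64(733.0))
x 596 
x 604 (np.float64(2.5), np.float64(6.0))
x 612 (np.float64(2.0), np.float64(148.5))
x 620 (np.float64(2.0), np.float64(148.5))
x 628 (np.float64(2.5), np.float64(149.0))
x 636 (np.float64(2.0), np.float64(149.5))
x 644 (np.float64(3.0), np.float64(157.0))
x 652 (np.float64(-3.5), np.float64(159.0))
x 660 (np.float64(-3.5), np.float64(158.5))
x 668 (np.float64(-3.5), np.float64(159.0))
x 676 (np.float64(-5.0), np.float64(159.5))
x 684 (np.float64(-5.5), np.float64(156.5))
x 692 (np.float64(-5.5), np.float64(154.0))
x 700 (np.float64(4.0), np.float64(151.0))
x 708 (np.float64(4.5), np.float64(151.5))
```

```bash
python3 -c "
from station import *
s=get_state();print(s['t'],s['grip_force'],s['finger_gap']);print(finish_job())"
```

```text
22.7167 13.267778435256332 0.37971524460992895
the job is handed in; nothing more can be done
None
```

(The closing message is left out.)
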